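# Lock the detector carriage and snap its dust cover on

## Task

Turn the blue clamp knob clockwise as far as it goes, so that the detector carriage is locked on its rail where it stands. Then take the orange dust cover by its handle, set its plug into the white detector housing and press it straight down past the two yellow latches until the force suddenly drops and both latches have sprung back over it. Keep pressing the cover firmly down onto the housing (about 10 N) and finish like that, still holding and pressing it; do not shift the carriage or disturb the other things on the table.

Things in the scene. Friction and masses are not known exactly. Their poses are not given: they have to be found in the camera images.
- clamp_knob (a joint): angle of the clamp knob, rad: 0 loose, grows as it turns clockwise seen from above, 1.4 is the hard stop, fully tight (the lock holds from 1.1 on). It turns at about 0.05 N m and stays where it is left. Loose, the carriage slides along its rail at about 1.5 N; tight, it stays put to 20 N but for 2 to 3 mm of play each way.
- clamp_grip (a point): middle of the blue knob's gripping bar, on its upright turning axis, 104 mm above the table. Bar 46 mm long, 14 mm thick, 38 mm tall (19 mm above and below this point), on a 26 mm thick aluminium post. The frame turns with the knob: x along the bar, y across it (pinch along y), z up. At knob angle 0 the bar lies square across the rail.
- carriage: white open-topped detector housing on the carriage, 70 (x) by 50 (y) mm, 36 mm tall. Origin: centre of its mouth at the rim where the cover's plate seats, 72 mm above the table; z up, y along the rail, x across it. The mouth is 46 (x) by 34 (y) mm, 32 mm deep. The knob's axis is 100 mm away towards -y of this frame. A yellow latch stands at each x end.
- latch_a (a joint): outward travel, m, of the sprung yellow latch at the housing's +x end: 0 at rest, about 0.003 while the cover's edge passes, about 0 again once snapped over the cover. The latches stand 18 mm above the rim; their sloped noses are 78 mm apart 7.5 mm above the rim and 89 mm apart at the top.
- latch_b (a joint): the same for the latch at the housing's -x end. Together the latches resist the cover with up to about 10 N, from when its plate is about 13 mm above the rim. The force eases about 7 mm above the rim and drops suddenly (the cover is snatched down) 3 to 4 mm above it; then comes the firm stop on the rim.
- cover: loose orange dust cover, about 90 g, standing on its plug. Origin: centre of the plug's underside, z up. Plug 42 (x) by 30 (y) mm, 20 mm tall, its lowest 8 mm only 34 by 22; plate 84 (x) by 50 (y) mm, 20 to 24 mm up. It fits with its x along the housing's x, either way round; seated, the plate's underside is on the rim and this origin 20 mm below the housing's.
- vial_rack: bystander: black rack with eight small vials, 60 x 150 mm, 67 mm tall; origin under its centre.
- solvent_bottle: bystander: amber bottle, 64 mm across, 150 mm tall; origin under its centre.
- driver: bystander: red-handled screwdriver lying flat, 170 mm long.
- wipe_carton: bystander: blue carton 120 x 200 mm, 80 mm tall; origin under its centre.
- post_mount: bystander: lens mount on a post with a 56 mm round foot, 105 mm tall; origin under its foot.
- screw_tray: bystander: grey divided tray, 110 x 80 mm, 25 mm tall; origin under its centre.
- spare_ring: bystander: aluminium ring, 52 mm across, 12 mm tall; origin under its centre.
- cover_grip (a point): middle of the cover's handle, on the cover's axis 46 mm above the cover's origin. The handle is a bar 44 mm long (x), 16 mm thick (y), from 24 to 60 mm above the cover's origin; pinch it along y from above.
There are look-alikes about, which are no part of the job. There is more than one size of the cover; the job needs the smallest.

How it is judged:
On the way, in this order (a step that is already met when the one before it is completed fails the run):
1. the clamp knob is turned tight (value of joint clamp_knob above 1.1 rad), for 0.2 s.
2. the cover is snapped down, both latches sprung back over it (z of cover in the frame of carriage below -0.0175 m and horizontal distance between cover and carriage below 0.006 m and value of joint each of latch_a, latch_b below 0.0015 m), for 0.2 s.
At the end, for the whole second after the job is handed in: Knob at 1.1 rad or more; cover within 2.5 mm of fully down, 6 mm sideways, 0.12 rad yaw, 0.08 rad tilt; both latches back within 1.5 mm; fingers on the cover (over 3 N), which presses on the housing with over 4 N; housing within 12 mm of its start (all of step 2 and value of joint clamp_knob above 1.1 rad and angle between the x axis of cover and the x axis of carriage, either way round below 0.12 rad and angle between cover's own z axis and vertical below 0.08 rad and contact force between the fingers and cover above 3 N and contact force between cover and carriage above 4 N and distance of carriage from where it was at the start of the episode below 0.012 m); the arm keeps its last pose, push and grip.
It fails at once if a bystander is moved more than 30 mm (distance of any of vial_rack, solvent_bottle, driver, wipe_carton, post_mount, screw_tray, spare_ring from where it was at the start of the episode above 0.03 m).
It fails at once if the carriage is shoved more than 25 mm along its rail (distance of carriage from where it was at the start of the episode above 0.025 m).
It also fails if it takes over 58 s, if anything falls off the work surface, if the arm or the gripper's body presses on something with over 40 N, if the wrist force passes 120 N, or if a joint passes its speed limit or range.

## Robot

A 7-joint arm with a two-finger parallel gripper is mounted at the origin on the work surface. World frame = base frame: x ahead of the robot, y to its left, z up, the work surface at z = 0. Lengths are in m, angles in rad, forces in N, time in s.
With the tool pointing down it reaches from about 0.35 to 0.9 m from the base axis. Payload 19.9 kg.
Tool frame: the origin (TCP) lies at the very end of the fingers, on their centre line; the grasp point (between the pads) lies 19 mm behind it; x points along the fingers, y is the direction in which the jaws open and shut, and the axes are right-handed (so a half turn about x gives the same grasp; the last joint's range is limited). The gripper opens to 94 mm and grips with 3 to 60 N. Pads are 16 mm wide; open, the fingers measure 119 mm over their backs; the gripper's body (75 mm by 177 mm) begins 78 mm behind the grasp point.
Start: joints at [1.29, 0.417, -0.01, 1.614, 0.005, 1.111, -0.053], TCP at [0.148, -0.607, 0.177] pointing down, gripper open.
Joint ranges: [-2.81, 2.81], [-0.39, 2.02], [-1.27, 1.25], [0.06, 2.57], [-1.19, 4.33], [0.19, 2], [-2.82, 2.82]. Speed limits (rad/s): [1.89, 1.89, 2.39, 2.39, 3.01, 3.01, 3.01].

## Interface

Orientations are given as a 3x3 rotation matrix whose columns are the frame's x, y, z axes.
In Python, from bench import manip, read_camera, masks_of gives the robot as it stands. The module is installed in compiled form; this text tells all that it offers. Calls block until the motion is done:
- manip.move_ptp(position, orientation): joint-space move of the TCP to a pose.
- manip.line_to(position, ori=None, v=0.15): straight line of the TCP; ori=None keeps the orientation; v is the mean speed in m/s.
- manip.movej(angles): joint-space move.
- manip.set_gripper(opening): finger opening in m; the grip force is fixed at half the most; returns when the fingers have stopped.
- manip.wait(seconds).
- manip.solve_ik(position, orientation): joint angles nearest the present ones, or None.
- manip.read_state(): the state.
- read_camera(name): name is "scene" or "top"; returns a dict with "image" (384x512x3 uint8, blue, green, red), "mtx" (3x3 intrinsics, pixels), "eye" and "rotation" of the camera in the world. Camera axes: x right, y down, z forward; pixel columns grow to the right and rows downward; lengths in m; the calibration is good to about 2 mm. A picture is of the moment at which its call begins. There is no depth.
A pose or a line that the arm cannot do raises manip.MotionError and nothing moves.
- manip.sign_off(): hands the job in, once; it reports no verdict.
Trained networks look in the newest picture that a camera, given by its name, has taken for a name from the list of things; names that differ only in an ending like _2 or _b are one class to them, and where a whole thing is asked for, a point or a joint stands for the part that bears it (a point fixed in the world has none). Each returns a list of dicts, best first, with "score" (0 to 1); they miss things now and then, are a little off and sometimes report something else, mostly with a low value. They report only what shows in the picture. A call takes as long as a camera call. They do not tell look-alikes from the thing itself.
- masks_of(camera, label): "pixels" (384x512 bool, what is visible of it) and "centre" ([column, row] in pixels, amid what is visible of it).
The state is a dict: "t": time; "joints": joint angles; "qd": joint speeds; "joint_efforts": joint torques, N m; "tool_pos": TCP position; "ee_rot": TCP orientation; "force": force on the tool from outside, world axes, zero at the start; "wrist_torque": the same for the moment, N m; "opening": finger opening in m.
Only numpy, scipy, OpenCV 4.12 (cv2) and the standard library are available. Lean on these libraries where they do the work, as an engineer would, in place of code of your own. Each camera call takes 0.05 s, during which the arm holds its last target.

## Working session

There is one attempt and no reset: what is moved stays moved. The work goes in short steps, each a Python script; the robot and the scene stay as the last script left them, time stands still between calls to the robot, and variables do not carry over. Pictures are saved under pics/ and viewed, and the job is handed in when it is done.

```bash
mkdir -p pics; ls; python3 - <<'E'
from bench import manip, read_camera, masks_of
import cv2,numpy as np
s=manip.read_state(); print(s['t'],s['tool_pos'],s['ee_rot'],s['opening'])
for c in ("scene","top"):
    r=read_camera(c); cv2.imwrite(f'pics/{c}0.png',r['image']); print(c,r['mtx'],r['eye'],r['rotation'])
    for l in ("cover","clamp_knob","clamp_grip","carriage","latch_a","cover_grip"):
        print(l,[(round(m['score'],2),np.round(m['centre']),int(m['pixels'].sum())) for m in masks_of(c,l)])
E
```

```text
pics
0.0 [ 0.14772085 -0.60688307  0.17666055] [[-3.43437943e-04  2.36475737e-01 -9.71637333e-01]
 [ 1.11383680e-03 -9.71636698e-01 -2.36475976e-01]
 [-9.99999321e-01 -1.16346024e-03  7.03015315e-05]] 0.09411410848214734
scene [[421.19565717   0.         251.54881609]
 [  0.         421.19565717 194.76401135]
 [  0.           0.           1.        ]] [ 1.39342725 -0.38446326  0.88153696] [[ 0.46675283  0.55137237 -0.69146967]
 [ 0.88415267 -0.3089487   0.35046364]
 [-0.02039269 -0.77494465 -0.63170003]]
cover [(0.95, array([256., 173.]), 563), (0.87, array([272., 199.]), 601), (0.78, array([303., 186.]), 263), (0.48, array([138., 217.]), 123)]
clamp_knob [(0.47, array([141., 218.]), 101)]
clamp_grip [(0.65, array([138., 218.]), 121)]
carriage [(0.97, array([164., 228.]), 1732), (0.19, array([107., 232.]), 39)]
latch_a [(0.65, array([182., 219.]), 72), (0.6, array([173., 200.]), 54), (0.48, array([246., 281.]), 3478)]
cover_grip [(0.85, array([298., 183.]), 257), (0.85, array([255., 170.]), 570), (0.84, array([273., 203.]), 620)]
top [[424.13431034   0.         247.82199276]
 [  0.         424.13431034 193.08246764]
 [  0.           0.           1.        ]] [0.34698987 0.04790439 1.34099956] [[-0.02464661 -0.98537881  0.16858574]
 [-0.99963678  0.02613116  0.00659269]
 [-0.01090164 -0.16836202 -0.98566495]]
cover [(0.8, array([181., 219.]), 396), (0.79, array([222., 212.]), 718), (0.62, array([219., 266.]), 788)]
clamp_knob [(0.68, array([357., 219.]), 140)]
clamp_grip [(0.65, array([359., 222.]), 73), (0.38, array([363., 150.]), 1009)]
carriage [(0.93, array([330., 225.]), 1698)]
latch_a []
cover_grip [(0.98, array([227., 208.]), 715), (0.62, array([220., 261.]), 808), (0.56, array([185., 219.]), 429)]
```

View pics/scene0.png

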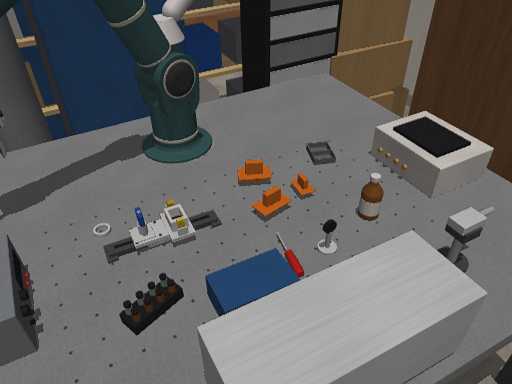

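View pics/top0.png

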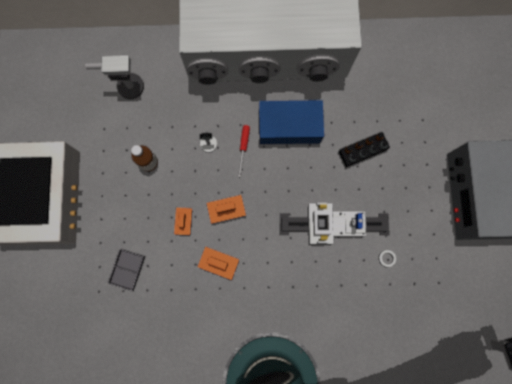

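```bash
python3 - <<'E'
import cv2
a=cv2.imread('pics/scene0.png'); b=cv2.imread('pics/top0.png')
cv2.imwrite('pics/s_zoom.png',cv2.resize(a[140:270,90:330],None,fx=3.3,fy=3.3,interpolation=cv2.INTER_CUBIC))
cv2.imwrite('pics/t_zoom.png',cv2.resize(b[130:300,150:400],None,fx=3.2,fy=3.2,interpolation=cv2.INTER_CUBIC))
E
```

```text
(no output)
```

View pics/s_zoom.png

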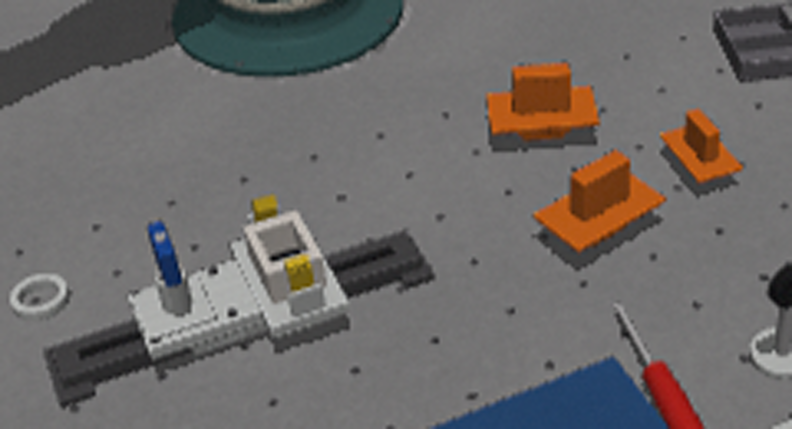

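View pics/t_zoom.png

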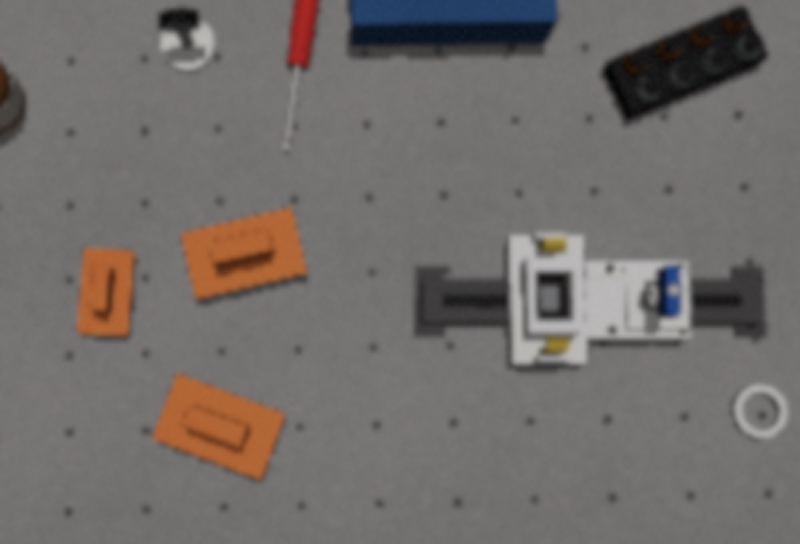

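The scene view shows three orange covers: at (302,186), small; (255,172); and (272,200). It also shows the carriage at (165,228), with the blue knob at (140,220). From the top, the small cover is at (182,221), the housing mouth at about (322,222) and the knob at about (359,221), with its bar across the rail. Next I'll measure by fitting the given dimensions to the colour silhouettes in both cameras.

```bash
cat > h.py <<'E'
from bench import manip, read_camera, masks_of
import cv2,numpy as np
from scipy.optimize import minimize
def proj(r,P):
    c=(np.asarray(P)-r['eye'])@r['rotation']; return c[:,:2]/c[:,2:]*[r['mtx'][0,0],r['mtx'][1,1]]+[r['mtx'][0,2],r['mtx'][1,2]]
def back(r,uv,z):
    d=r['rotation']@np.linalg.solve(r['mtx'],[uv[0],uv[1],1.]); return r['eye']+d*(z-r['eye'][2])/d[2]
def box(a,b,z0,z1): return np.array([[x,y,z] for x in(-a/2,a/2) for y in(-b/2,b/2) for z in(z0,z1)])
COVER=[box(84,50,20,24)/1000,box(44,16,24,60)/1000]
COVER=[box(.084,.05,.02,.024),box(.044,.016,.024,.060),box(.042,.030,.008,.020),box(.034,.022,0,.008)]
BAR=[box(.046,.014,-.019,.019)]
def render(r,parts,x,y,z,yaw,S=8):
    c,s=np.cos(yaw),np.sin(yaw);R=np.array([[c,-s,0],[s,c,0],[0,0,1]])
    m=np.zeros((384*2,512*2),np.uint8)
    for p in parts:
        q=proj(r,p@R.T+[x,y,z]); q=cv2.convexHull(((q+.5)*2*16-8).astype(np.float32)).round().astype(np.int32)
        cv2.fillConvexPoly(m,q,255,cv2.LINE_AA,4)
    return cv2.resize(m,(512,384),interpolation=cv2.INTER_AREA)/255.
def fit(obs,parts,p0,z,free=3):
    def f(p):
        return sum(np.abs(render(r,parts,p[0],p[1],z,p[2])-m).sum() for r,m in obs)
    best=None
    for dy in(-.15,0,.15):
        s=np.array([[0,0,0],[.012,0,0],[0,.012,0],[0,0,.15]])+np.array([p0[0],p0[1],p0[2]+dy])
        o=minimize(f,s[0],method='Nelder-Mead',options=dict(initial_simplex=s,xatol=1e-4,fatol=.05,maxiter=300))
        if best is None or o.fun<best.fun: best=o
    return best.x,best.fun,[m.sum() for r,m in obs]
def hsv(r): return cv2.cvtColor(r['image'],cv2.COLOR_BGR2HSV)
def comp(mask,uv,rad=14):
    n,l=cv2.connectedComponents(mask.astype(np.uint8)); 
    yy,xx=np.mgrid[:384,:512]; d=(xx-uv[0])**2+(yy-uv[1])**2; d[l==0]=10**9
    k=l.flat[d.argmin()]; return (l==k).astype(float)
def orange(r): h=hsv(r); return (h[...,0]>4)&(h[...,0]<20)&(h[...,1]>140)&(h[...,2]>60)
def blue(r): h=hsv(r); return (h[...,0]>100)&(h[...,0]<130)&(h[...,1]>120)&(h[...,2]>35)
def yellow(r): h=hsv(r); return (h[...,0]>20)&(h[...,0]<35)&(h[...,1]>130)&(h[...,2]>60)
E
python3 - <<'E'
from h import *
T=read_camera('top');S=read_camera('scene')
for tu,su in(((182,221),(302,186)),((226,209),(272,200)),((218,263),(255,172))):
    mt=comp(orange(T),tu);ms=comp(orange(S),su)
    ys,xs=np.nonzero(mt); g=back(T,(xs.mean(),ys.mean()),.024)
    q=np.array([back(T,p,.024)[:2] for p in cv2.boxPoints(cv2.minAreaRect(np.c_[xs,ys].astype(np.float32)))])
    print('size',np.linalg.norm(q[1]-q[0]),np.linalg.norm(q[2]-q[1]),g)
    print('fit',fit([(T,mt),(S,ms)],COVER,(g[0],g[1],0),0),fit([(T,mt)],COVER,(g[0],g[1],0),0),fit([(S,ms)],COVER,(g[0],g[1],0),0))
mt=comp(blue(T),(359,221));ms=comp(blue(S),(139,217))
g=back(T,(359,221),.104)
for o in([(T,mt),(S,ms)],[(T,mt)],[(S,ms)]): print('knob',fit(o,BAR,(g[0],g[1],0),.104))
for r,n in((T,'T'),(S,'S')):
    k,l,st,c=cv2.connectedComponentsWithStats(yellow(r).astype(np.uint8))
    for i in range(1,k):
        if st[i,4]>15: print(n,c[i],st[i,4],back(r,c[i],.088))
E
```

```text
size 0.0826610798484092 0.04800503321385906 [0.48911606 0.26197239 0.024     ]
fit (array([ 0.48993482,  0.26106213, -0.10330014]), np.float64(106.14901960784313), [np.float64(402.0), np.float64(285.0)]) (array([ 0.48959176,  0.26207927, -0.08968889]), np.float64(63.03529411764706), [np.float64(402.0)]) (array([ 0.49057304,  0.25979038, -0.13197234]), np.float64(39.64705882352941), [np.float64(285.0)])
size 0.10971034145485692 0.06564687700390233 [0.52373342 0.12710779 0.024     ]
fit (array([ 0.52281836,  0.12136936, -1.43799086]), np.float64(475.5725490196079), [np.float64(722.0), np.float64(618.0)]) (array([ 0.52014528,  0.12778101, -1.36797032]), np.float64(261.843137254902), [np.float64(722.0)]) (array([0.51918686, 0.12365209, 1.55076549]), np.float64(204.72941176470584), [np.float64(618.0)])
size 0.06454771529554869 0.110458213013649 [0.35746109 0.15360218 0.024     ]
fit (array([0.35209   , 0.15052707, 1.21507997]), np.float64(478.48627450980393), [np.float64(762.0), np.float64(564.0)]) (array([0.35209965, 0.14629302, 1.25538282]), np.float64(276.36470588235295), [np.float64(762.0)]) (array([0.35197633, 0.15378223, 1.05831996]), np.float64(199.44313725490196), [np.float64(564.0)])
knob (array([ 0.47194035, -0.26831236, -0.1174903 ]), np.float64(140.8862745098039), [np.float64(51.0), np.float64(92.0)])
knob (array([ 0.46823443, -0.26580743, -0.42134668]), np.float64(93.0235294117647), [np.float64(51.0)])
knob (array([ 0.47105961, -0.26814203, -0.1173827 ]), np.float64(42.04313725490196), [np.float64(92.0)])
T [322.29411765 206.11764706] 17 [ 0.51608443 -0.1642959   0.088     ]
T [323.55 237.45] 20 [ 0.42315952 -0.1629469   0.088     ]
S [169.8        202.57777778] 45 [ 0.43958895 -0.17050825  0.088     ]
S [180.42424242 222.13636364] 66 [ 0.53459767 -0.17271308  0.088     ]
```

```bash
python3 - <<'E'
import cv2
b=cv2.imread('pics/top0.png')
cv2.imwrite('pics/t_zoom2.png',cv2.resize(b[190:260,275:395],None,fx=6.6,fy=6.6,interpolation=cv2.INTER_CUBIC))
E
```

```text
(no output)
```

View pics/t_zoom2.png

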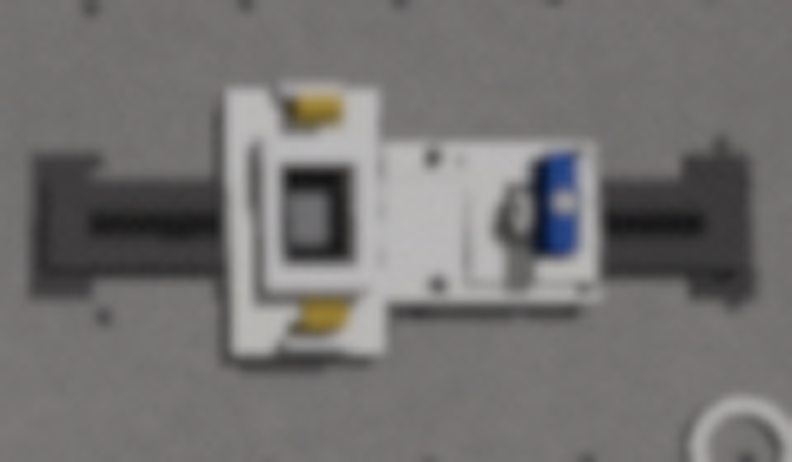

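```bash
cat >> h.py <<'E'
def blue(r):
    im=r['image'].astype(int); return (im[...,0]-im[...,2]>25)&(im[...,0]-im[...,1]>15)
def orange(r):
    im=r['image'].astype(int); return (im[...,2]-im[...,0]>45)&(im[...,2]-im[...,1]>25)
def overlay(r,parts_list,name,crop,fx):
    im=cv2.resize(r['image'],None,fx=fx,fy=fx,interpolation=cv2.INTER_CUBIC)
    for parts,x,y,z,yaw,col in parts_list:
        m=cv2.resize(render(r,parts,x,y,z,yaw),None,fx=fx,fy=fx)
        cs,_=cv2.findContours((m>.5).astype(np.uint8),cv2.RETR_EXTERNAL,cv2.CHAIN_APPROX_NONE)
        cv2.drawContours(im,cs,-1,col,1)
    x0,y0,x1,y1=[int(v*fx) for v in crop]; cv2.imwrite(name,im[y0:y1,x0:x1])
E
python3 - <<'E'
from h import *
T=read_camera('top');S=read_camera('scene')
mt=comp(orange(T),(182,221));ms=comp(orange(S),(302,186))
for o in([(T,mt),(S,ms)],[(T,mt)],[(S,ms)]): 
    c=fit(o,COVER,(.49,.261,-.1),0);print('cover',c)
c=fit([(T,mt),(S,ms)],COVER,(.49,.261,-.1),0)[0]
mt=comp(blue(T),(361,221));ms=comp(blue(S),(139,217))
print('dot',back(T,(360.3,220.8),.123))
for o in([(T,mt)],[(S,ms)],[(T,mt),(S,ms)]):
    k=fit(o,BAR,(.471,-.268,0),.104); print('knob',k)
k=k[0]
HB=[box(.07,.05,-.036,0)]; M=[box(.046,.034,0,0)]
pl=lambda: [(COVER,c[0],c[1],0,c[2],(0,255,0)),(BAR,k[0],k[1],.104,k[2],(0,255,0)),(HB,k[0],k[1]+.1,.072,0,(0,255,0)),(M,k[0],k[1]+.1,.072,0,(0,0,255))]
overlay(T,pl(),'pics/ov_t.png',(275,190,395,260),6.6)
overlay(T,pl(),'pics/ov_tc.png',(160,190,220,250),6.6)
overlay(S,pl(),'pics/ov_s.png',(90,180,230,270),5.6)
overlay(S,pl(),'pics/ov_sc.png',(270,160,340,220),6)
for n in('t','s'):
    a=cv2.imread(f'pics/ov_{n}.png');b=cv2.imread(f'pics/ov_{n}c.png')
    W=max(a.shape[1],b.shape[1]); p=lambda i:cv2.copyMakeBorder(i,0,0,0,W-i.shape[1],cv2.BORDER_CONSTANT)
    o=np.vstack([p(a),p(b)]); s=min(1,600/o.shape[0],800/o.shape[1]); cv2.imwrite(f'pics/ovv_{n}.png',cv2.resize(o,None,fx=s,fy=s))
E
```

```text
cover (array([ 0.49051592,  0.26199738, -0.0824275 ]), np.float64(60.68235294117646), [np.float64(460.0), np.float64(298.0)])
cover (array([ 0.49060136,  0.26253359, -0.06897306]), np.float64(23.890196078431373), [np.float64(460.0)])
cover (array([ 0.4902709 ,  0.26062927, -0.12444022]), np.float64(29.4), [np.float64(298.0)])
dot [ 0.46598525 -0.26501311  0.123     ]
knob (array([ 0.46868046, -0.2669556 , -0.27175003]), np.float64(69.44313725490196), [np.float64(78.0)])
knob (array([ 0.47398318, -0.26860051, -0.11633454]), np.float64(33.00392156862745), [np.float64(102.0)])
knob (array([ 0.47046529, -0.26824694, -0.1179785 ]), np.float64(105.71372549019608), [np.float64(78.0), np.float64(102.0)])
```

View pics/ovv_t.png

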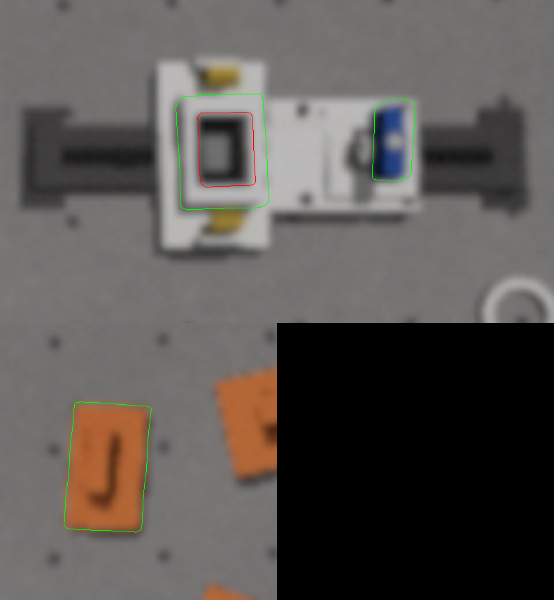

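View pics/ovv_s.png

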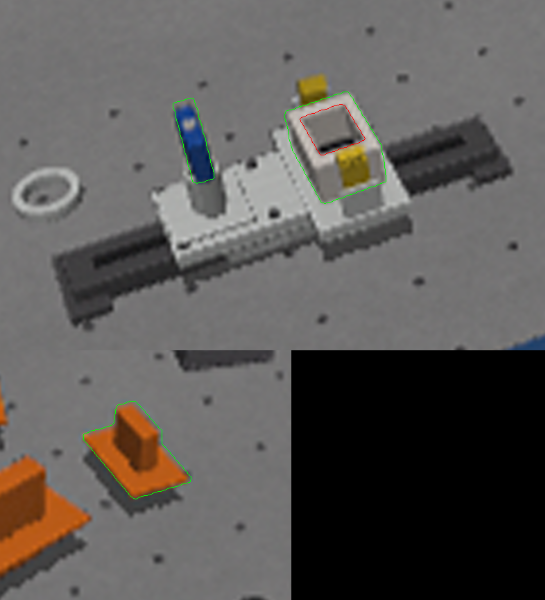

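The overlays agree in both cameras. The small cover measures 83 x 48 mm, so it is the right one, at about (0.4905, 0.262) with yaw about -0.08. The knob axis is at about (0.471, -0.268), which puts the housing near (0.471, -0.168). Now the knob.

```bash
cat >> h.py <<'E'
def ori(psi):
    x=np.array([0,0,-1.]);y=np.array([np.sin(psi),-np.cos(psi),0]);return np.c_[x,y,np.cross(x,y)]
def st(tag=''):
    s=manip.read_state(); print(tag,'t %.2f'%s['t'],np.round(s['tool_pos'],4),'F',np.round(s['force'],2),'M',np.round(s['wrist_torque'],3),'op %.4f'%s['opening'],'q7 %.2f'%s['joints'][6]); return s
E
python3 - <<'E'
from h import *
K=[.471,-.268]
for f in(0,np.pi,-np.pi):
    for a in(-.05,-.7,-1.45):
        q=manip.solve_ik([*K,.09],ori(a+f)); print(f,a,None if q is None else np.round(q,2))
q=manip.solve_ik([.49,.262,.027],ori(-.08));print(q)
q=manip.solve_ik([.49,.262,.027],ori(-.08+np.pi));print(q)
E
```

```text
0 -0.05 [ 0.62  0.38 -0.2   1.9   0.1   0.87 -1.24]
0 -0.7 [ 0.53  0.38 -0.08  1.9   0.04  0.87 -1.84]
0 -1.45 [ 0.42  0.37  0.05  1.9  -0.02  0.87 -2.54]
3.141592653589793 -0.05 [ 1.    0.46 -0.67  1.88  0.35  0.92  1.68]
3.141592653589793 -0.7 [ 0.92  0.43 -0.57  1.89  0.29  0.91  1.08]
3.141592653589793 -1.45 [ 0.88  0.42 -0.52  1.89  0.26  0.9   0.36]
-3.141592653589793 -0.05 [ 1.    0.46 -0.67  1.88  0.35  0.92  1.68]
-3.141592653589793 -0.7 [ 0.92  0.43 -0.57  1.89  0.29  0.91  1.08]
-3.141592653589793 -1.45 [ 0.88  0.42 -0.52  1.89  0.26  0.9   0.36]
[ 0.13903795  0.6732564  -0.90560297  1.88245892  0.6646288   0.91971914
 -2.738793  ]
[ 0.16131613  0.69077869 -0.94041103  1.8818345   0.69377568  0.93548328
  0.38088572]
```

```bash
python3 - <<'E'
from h import *
K=[.471,-.268];o=ori(-.05+np.pi)
manip.move_ptp([*K,.20],o); st('above')
manip.set_gripper(.06)
manip.line_to([*K,.145],o,v=.15); st('pre')
r=read_camera('scene');cv2.imwrite('pics/s1.png',cv2.resize(r['image'][130:270,70:270],None,fx=4,fy=4))
r=read_camera('top');cv2.imwrite('pics/t1.png',cv2.resize(r['image'][160:280,270:420],None,fx=4,fy=4))
E
```

```text
above t 2.62 [ 0.4706 -0.2688  0.1999] F [-0.14 -0.54  0.84] M [-0.    -0.173 -0.008] op 0.0940 q7 1.79
pre t 3.83 [ 0.4713 -0.2679  0.1455] F [ 0.52 -1.24  0.46] M [ 0.032 -0.089 -0.019] op 0.0607 q7 1.75
```

View pics/s1.png

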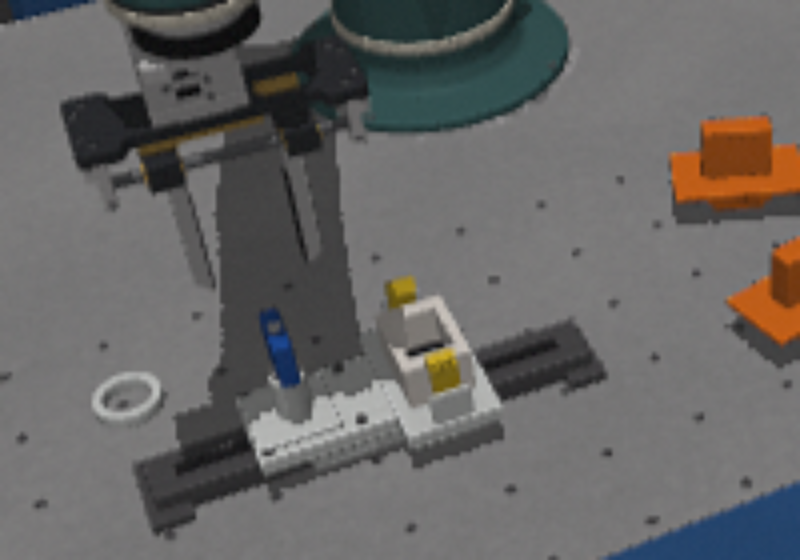

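```bash
python3 - <<'E'
from h import *
r=read_camera('scene'); s=manip.read_state(); p=s['tool_pos'];y=s['ee_rot'][:,1]
print(4*(proj(r,[p,p+.03*y,p-.03*y,[.471,-.268,.123],[.471,-.268,.104]])-[70,130]), s['t'],s['joints'])
r=read_camera('top')
print(4*(proj(r,[p,p+.03*y,p-.03*y,[.471,-.268,.123],[.471,-.268,.104]])-[270,160]))
E
```

```text
[[265.43090846 297.06510382]
 [308.9811516  284.45419449]
 [221.15202709 309.88700601]
 [272.03774584 321.97935918]
 [277.25542015 342.53935572]] 3.9833 [ 1.00048031  0.37289335 -0.66349473  1.83628128  0.26674858  1.02095822
  1.7505414 ]
[[373.43942863 231.7684514 ]
 [330.76037791 230.75161545]
 [416.15238783 232.78609522]
 [364.8776096  236.14116824]
 [358.30034147 238.95427077]]
```

View pics/t1.png

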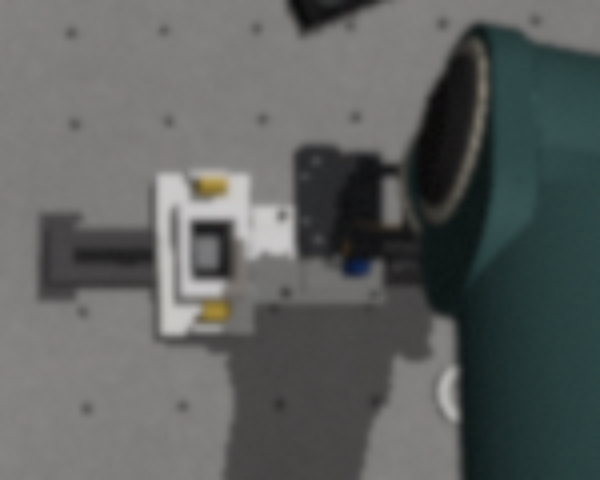

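```bash
python3 - <<'E'
from h import *
r=read_camera('scene'); s=manip.read_state(); p=s['tool_pos'];y=s['ee_rot'][:,1];x=s['ee_rot'][:,0];z=s['ee_rot'][:,2]
print(s['ee_rot'],p)
im=cv2.resize(r['image'][150:240,80:180],None,fx=6.5,fy=6.5,interpolation=cv2.INTER_CUBIC)
P=[p,p+.03*y,p-.03*y,p+.03*y-.019*x,p-.03*y-.019*x,p+.0425*y,p-.0425*y]
for q,c in zip(proj(r,P),[(0,0,255)]*3+[(0,255,0)]*2+[(255,0,255)]*2):
    cv2.circle(im,tuple(int(v) for v in (q+.5-[80,150])*6.5),3,c,-1)
cv2.imwrite('pics/s2.png',im)
E
```

```text
[[ 9.74742402e-04  5.00511519e-02  9.98746180e-01]
 [-7.91331062e-04  9.98746380e-01 -5.00503896e-02]
 [-9.99999212e-01 -7.41552638e-04  1.01312748e-03]] [ 0.47137514 -0.26822711  0.14579081]
```

View pics/s2.png

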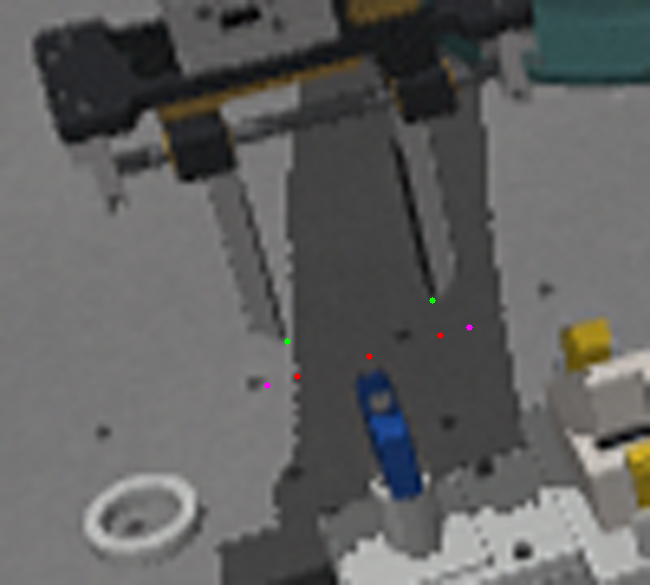

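The rendered fingertips end about 19 mm short of the reported TCP, at the green marks, so the finger length is uncertain. A TCP height of 0.090 grips the bar in either case, so I'll go on with that and use contact to settle it later.

```bash
python3 - <<'E'
from h import *
K=[.471,-.268];o=ori(-.05+np.pi)
manip.line_to([*K,.092],o,v=.08); st('down')
r=read_camera('scene');cv2.imwrite('pics/s3.png',cv2.resize(r['image'][150:260,80:220],None,fx=5,fy=5,interpolation=cv2.INTER_CUBIC))
manip.set_gripper(.03); st('30')
manip.set_gripper(0.0); st('closed')
r=read_camera('scene');cv2.imwrite('pics/s4.png',cv2.resize(r['image'][150:260,80:220],None,fx=5,fy=5,interpolation=cv2.INTER_CUBIC))
E
```

```text
down t 4.89 [ 0.4713 -0.268   0.0922] F [ 0.1  -0.17  0.26] M [ 0.038 -0.124  0.001] op 0.0601 q7 1.70
30 t 5.59 [ 0.471 -0.268  0.092] F [0.79 0.32 0.84] M [ 0.029 -0.172 -0.014] op 0.0302 q7 1.70
closed t 6.21 [ 0.471 -0.268  0.092] F [ 0.13 -0.33 -0.17] M [ 0.073 -0.184 -0.027] op 0.0007 q7 1.70
```

View pics/s4.png

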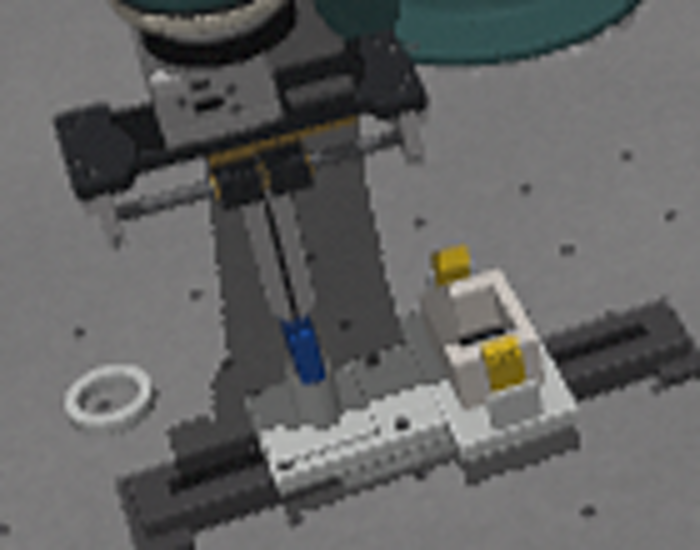

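```bash
python3 - <<'E'
from h import *
s=st(); p=s['tool_pos'];
r=read_camera('scene'); print(s['joints'])
im=cv2.resize(r['image'][170:240,100:170],None,fx=8.5,fy=8.5,interpolation=cv2.INTER_CUBIC)
im2=im.copy()
for d,c in((0,(0,0,255)),(.019,(0,255,0)),(.038,(255,255,0))):
    q=proj(r,[p+[0,0,d]])[0]; cv2.circle(im2,tuple(int(v) for v in (q+.5-[100,170])*8.5),3,c,-1)
m=cv2.resize(render(r,BAR,.471,-.268,.104,-.05)[170:240,100:170],None,fx=8.5,fy=8.5)
cs,_=cv2.findContours((m>.5).astype(np.uint8),cv2.RETR_EXTERNAL,cv2.CHAIN_APPROX_NONE);cv2.drawContours(im2,cs,-1,(0,255,0),1)
cv2.imwrite('pics/s5.png',np.hstack([im,im2])[:, :])
a=np.hstack([im,im2]);cv2.imwrite('pics/s5.png',cv2.resize(a,(796,398)))
q=proj(r,[[.471,-.268,.104]])
T=read_camera('top');im=cv2.resize(T['image'][190:250,310:400],None,fx=8,fy=8,interpolation=cv2.INTER_CUBIC);cv2.imwrite('pics/t5.png',im)
E
```

```text
t 6.26 [ 0.471 -0.268  0.092] F [0.52 0.46 0.02] M [ 0.033 -0.104 -0.025] op 0.0006 q7 1.70
[ 0.97051285  0.4423182  -0.63407979  1.88334704  0.32445207  0.91978062
  1.70369535]
```

View pics/s5.png

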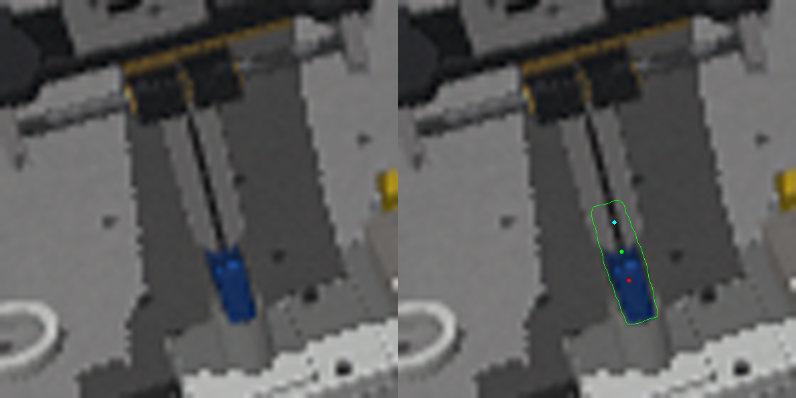

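View pics/t5.png

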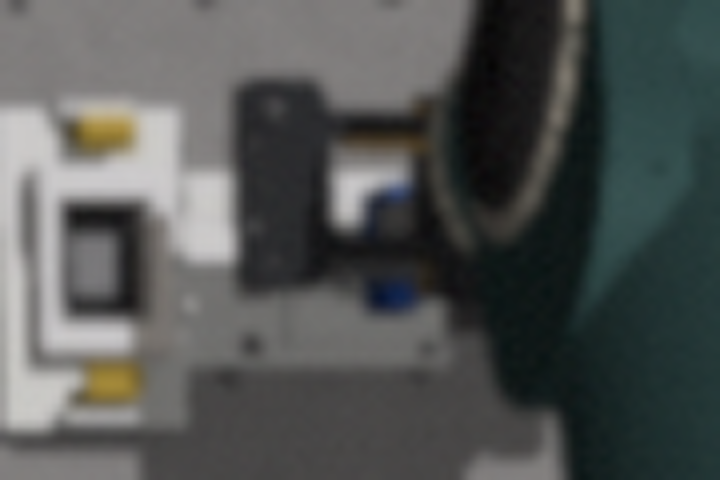

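The gripper closed to 0.6 mm, so it missed the bar. The fingertips appear over the bar's top, well above the reported TCP. I'll probe down gently with the fingers closed to find the bar top, which is known to be at z = 0.123.

```bash
python3 - <<'E'
from h import *
K=[.471,-.268];o=ori(-.05+np.pi)
f0=manip.read_state()['force'][2]
for i in range(1,8):
    manip.line_to([*K,.092-.002*i],o,v=.03); s=st()
    if s['force'][2]-f0>3: break
E
```

```text
t 6.61 [ 0.4712 -0.2681  0.0901] F [ 0.8  -0.1   2.75] M [-0.012 -0.16   0.01 ] op 0.0007 q7 1.70
 t 6.86 [ 0.4717 -0.2687  0.0896] F [-7.96  0.9  31.01] M [0.383 1.914 0.002] op 0.0006 q7 1.70
```

```bash
python3 - <<'E'
from h import *
K=[.471,-.268];o=ori(-.05+np.pi)
manip.line_to([*K,.15],o,v=.2); st()
r=read_camera('scene');im=r['image']
cv2.imwrite('pics/s6.png',cv2.resize(im[140:250,80:220],None,fx=5.5,fy=5.5,interpolation=cv2.INTER_CUBIC))
r=read_camera('top');im=r['image']
cv2.imwrite('pics/t6.png',cv2.resize(im[180:260,290:400],None,fx=7,fy=7,interpolation=cv2.INTER_CUBIC))
E
```

```text
t 7.32 [ 0.471  -0.2682  0.15  ] F [-0.42  0.33 -1.42] M [ 0.036 -0.209  0.01 ] op 0.0009 q7 1.75
```

View pics/s6.png

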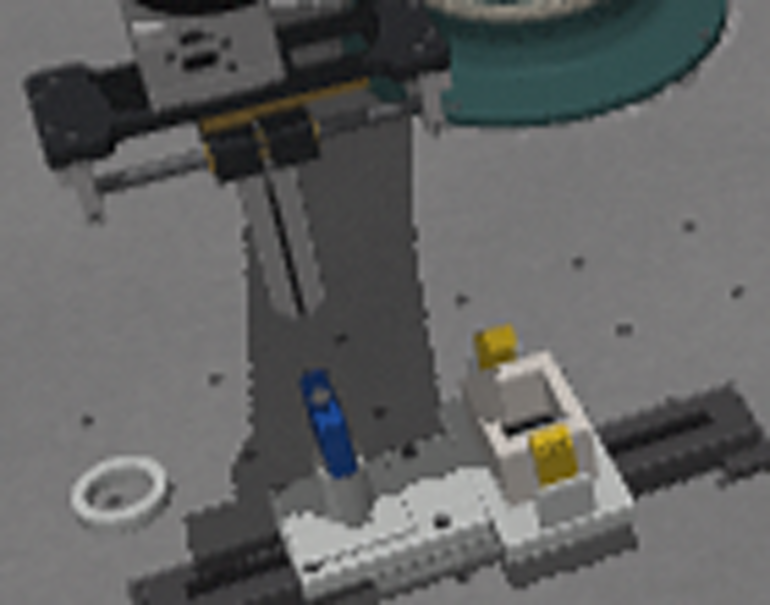

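View pics/t6.png

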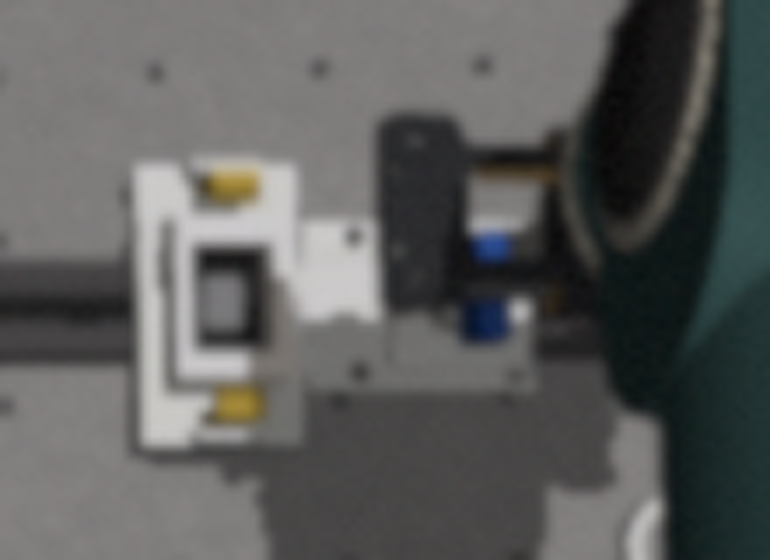

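```bash
python3 - <<'E'
from h import *
r=read_camera('scene')
for z in(.15,.16,.17,.18,.183,.19): print(back(r,(134.5,197.8),z))
T=read_camera('top')
for z in(.15,.18): print(proj(T,[[.471,-.268,z]]),7*(proj(T,[[.471,-.268,z]])-[290,180]))
m=masks_of('scene','clamp_knob');print([(x['score'],x['centre']) for x in m])
E
```

```text
[ 0.44694623 -0.26570929  0.15      ]
[ 0.45988449 -0.26733264  0.16      ]
[ 0.47282274 -0.26895599  0.17      ]
[ 0.48576099 -0.27057933  0.18      ]
[ 0.48964247 -0.27106634  0.183     ]
[ 0.49869925 -0.27220268  0.19      ]
[[363.64488806 217.99791001]] [[515.51421645 265.98537008]]
[[366.47004287 216.78958917]] [[535.29030008 257.5271242 ]]
[(0.44, [140.6, 219.3]), (0.41, [171.0, 201.2])]
```

```bash
python3 - <<'E'
from h import *
K=[.365,-.20];o=ori(-.05+np.pi)
manip.line_to([*K,.15],o,v=.3)
manip.line_to([*K,.035],o,v=.2); s=st()
r=read_camera('scene');cv2.imwrite('pics/s7.png',cv2.resize(r['image'][140:250,80:220],None,fx=5.5,fy=5.5,interpolation=cv2.INTER_CUBIC))
for q in proj(r,[[*K,.035],[*K,.054],[*K,.067],[*K,0]]): print((q-[80,140])*5.5)
z=.035
while z>-.03:
    f0=manip.read_state()['force'][2]
    z-=.0015
    manip.line_to([*K,z],o,v=.03); s=manip.read_state()
    if s['force'][2]>4 : break
s=st()
manip.line_to([*K,z+.003],o,v=.03); s=st()
r=read_camera('scene');cv2.imwrite('pics/s8.png',cv2.resize(r['image'][140:250,80:220],None,fx=5.5,fy=5.5,interpolation=cv2.INTER_CUBIC))
E
```

```text
t 8.86 [ 0.3658 -0.1999  0.0355] F [0.56 0.34 0.71] M [ 0.03  -0.157  0.066] op 0.0002 q7 1.65
[413.8130485  357.73760449]
[408.22575188 331.99263508]
[404.34297449 314.1016957 ]
[423.84198126 403.94860497]
 t 19.41 [ 0.3652 -0.2001 -0.0279] F [-1.23  1.06  5.07] M [0.106 0.09  0.029] op 0.0004 q7 1.52
 t 19.66 [ 0.3651 -0.2001 -0.0249] F [-1.11 -0.23 -0.67] M [ 0.039 -0.124  0.006] op 0.0005 q7 1.53
```

View pics/s8.png

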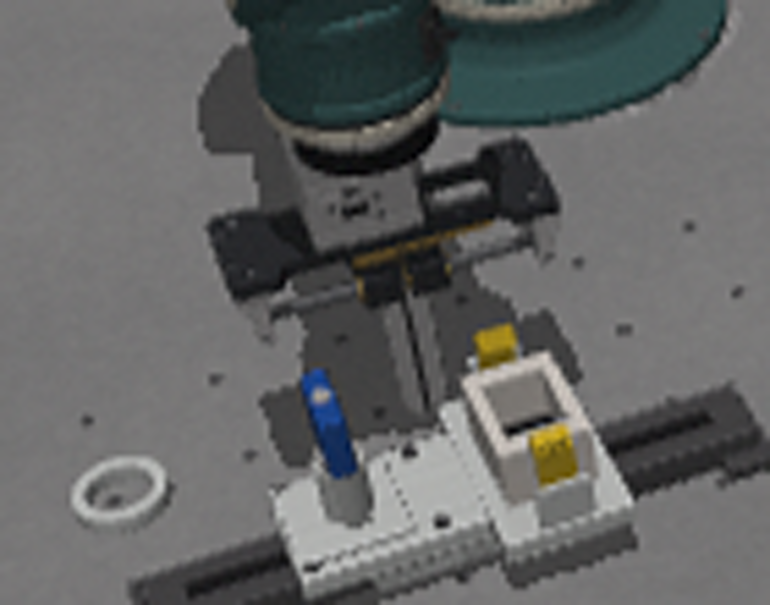

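Touching the table gave contact at a reported z of about -0.027. Touching the bar top (0.123) gave about 0.090. So the reported tool pose is off by about 27 to 33 mm, growing with reach, and the picture rays agree. That looks like a joint-zero error, for example in the shoulder, rather than wrong tool length. I'll recover the arm's kinematics from solve_ik samples and fit the error against this evidence.

```bash
cat > fkfit.py <<'E'
from h import *
from scipy.optimize import least_squares
from scipy.spatial.transform import Rotation as Ro
rng=np.random.default_rng(0); D=[]
s=manip.read_state(); t0=s['t']; D.append((s['joints'],s['tool_pos'],s['ee_rot']))
for i in range(120):
    a=rng.uniform(-.9,.9);r=rng.uniform(.4,.75);p=[r*np.cos(a),r*np.sin(a),rng.uniform(.0,.35)]
    R=ori(rng.uniform(-3,3))@Ro.from_rotvec(rng.normal(0,.25,3)).as_matrix()
    q=manip.solve_ik(p,R)
    if q is not None: D.append((np.array(q),np.array(p),R))
print(len(D),'dt',manip.read_state()['t']-t0)
Q=np.array([d[0] for d in D]);P=np.array([d[1] for d in D]);RR=np.array([d[2] for d in D])
def fk(par,Q):
    sg=np.array([-1,1,-1,1,-1,1,-1])
    n=len(Q);p=np.zeros((n,3));R=np.tile(np.eye(3),(n,1,1));k=0
    for i in range(7):
        p=p+np.einsum('nij,j->ni',R,par[3*i:3*i+3])
        ax=par[24+3*i:27+3*i]; ax=ax/np.linalg.norm(ax)
        R=R@Ro.from_rotvec(Q[:,i:i+1]*ax).as_matrix()
    p=p+np.einsum('nij,j->ni',R,par[21:24])
    return p,R@Ro.from_rotvec(par[45:48]).as_matrix()
def res(par):
    p,R=fk(par,Q); return np.r_[((p-P)).ravel(),.3*(R-RR).ravel()]
best=None
for e in((1,1),(-1,1)):
  for e2 in (1,-1):
    par=np.zeros(48);par[2]=.34;par[8]=.4;par[14]=.4;par[23]=.25
    for i,v in enumerate([[0,0,-1],[0,1,0],[0,0,e2],[0,1,0],[0,0,e2],[0,1,0],[0,0,e2]]): par[24+3*i:27+3*i]=v
    par[45:48]=Ro.from_matrix(np.c_[[0,0,1.],[0,e[0],0],np.cross([0,0,1.],[0,e[0],0])]).as_rotvec()+.01
    o=least_squares(res,par,max_nfev=300); print(e,e2,o.cost)
    if best is None or o.cost<best.cost: best=o
np.save('fk.npy',best.x); p,R=fk(best.x,Q); print('max err',np.abs(p-P).max(),np.abs(R-RR).max())
print(np.round(best.x[:24].reshape(8,3),4)); print(np.round(best.x[24:45].reshape(7,3),3),best.x[45:])
E
python3 fkfit.py
```

```text
116 dt 0.0
(1, 1) 1 16.849952662713115
(1, 1) -1 6.143277284614924e-20
(-1, 1) 1 16.84993797146992
(-1, 1) -1 1.5161893213459418e-20
max err 7.890388342701726e-11 1.1374215458381798e-10
[[ 0.      0.      0.888 ]
 [ 0.      0.2552 -0.5989]
 [-0.     -0.2697  0.7869]
 [-0.     -0.6287 -0.285 ]
 [ 0.      0.6128  0.2804]
 [-0.      0.2071  0.1894]
 [-0.     -0.2075  0.0632]
 [-0.     -0.      0.2988]]
[[-0.     0.    -4.457]
 [ 0.     2.561 -0.   ]
 [-0.    -0.    -1.868]
 [-0.     4.739 -0.   ]
 [ 0.    -0.    -1.629]
 [-0.     0.199 -0.   ]
 [-0.    -0.    -4.516]] [ 1.20919958 -1.20919958  1.20919958]
```

```bash
cat > hyp.py <<'E'
from h import *
import ast
src=open('fkfit.py').read(); exec('from scipy.optimize import least_squares\nfrom scipy.spatial.transform import Rotation as Ro\n'+src[src.index('def fk'):src.index('def res')])
par=np.load('fk.npy')
FK=lambda q:[v[0] for v in fk(par,np.asarray(q)[None])]
if __name__=='__main__':
    r=read_camera('scene');s=manip.read_state();qB=np.array(s['joints'])
    qA=np.array([0.97051285,0.4423182,-0.63407979,1.88334704,0.32445207,0.91978062,1.70369535])
    q0=np.array([1.00048031,0.37289335,-0.66349473,1.83628128,0.26674858,1.02095822,1.7505414])
    print(FK(qA)[0],FK(q0)[0],FK(qB)[0])
    tA,tB,tip0=.123,.0,None
    im0=np.array([[131,199.3]]) # placeholder
    def pts(q,d,tool):
        p,R=FK(q+d); return p+R@tool,R
    obs0=np.array([80+286/6.5-.5,150+339/6.5-.5]),np.array([80+432/6.5-.5,150+300/6.5-.5]) # inner pad tips at s2, left(-y), right(+y)
    obsB=np.array([157.4,213.8])
    def resid(x,j):
        d=np.zeros(7);tool=np.array([0,0,0.])
        if j<7:d[j]=x[0]
        elif j==7: tool[0]=x[0]
        out=[]
        p,_=pts(qA,d,tool); out.append((p[2]+(.0901-.092)-.123)*1000/1.5)
        p,_=pts(qB,d,tool); out.append((p[2]-.0023-0)*1000/1.0)
        for q,o,y in((q0,obs0[0],-.03),(q0,obs0[1],.03),(qB,obsB,0)):
            p,_=pts(q,d,tool+[0,y,.007]); out+=list((proj(r,[p])[0]-o)/1.0)
        return np.array(out)
    for j in range(8):
        o=min((least_squares(resid,[g],args=(j,)) for g in(.05,-.05)),key=lambda o:o.cost)
        print(j+1,o.x,round(o.cost,1),np.round(o.fun,1))
E
python3 hyp.py
```

```text
[ 0.4709883  -0.26799297  0.09198575] [ 0.47158951 -0.26825619  0.14605391] [ 0.36497396 -0.20004238 -0.02501467]
1 [0.01100788] 688.0 [-21.9 -27.3   0.1   7.3  -0.2   7.    0.    6.8]
2 [-0.06662046] 23.6 [-0.  -1.2 -2.6 -0.6 -2.2 -0.1 -3.5  4.6]
3 [-0.02932303] 648.0 [-19.8 -24.9   8.3   6.8   7.6   5.9   6.    6.4]
4 [-0.07629798] 262.6 [-2.7 -8.2 -5.3  9.4 -4.3  9.3 -2.7 14.9]
5 [0.00675224] 693.2 [-21.9 -27.3   1.5   7.5   1.2   7.1   1.1   6.9]
6 [0.17908665] 496.8 [-18.1 -21.5   1.4  -8.3   0.   -8.7  -4.7  -5.9]
7 [-0.04088477] 693.7 [-21.9 -27.3   2.1   7.1   1.9   7.2   1.4   6.8]
8 [-0.02864633] 6.1 [-2.8  1.3  0.1 -0.9  0.  -1.2  0.   0.1]
```

```bash
cat > hyp2.py <<'E'
from hyp import *
r=read_camera('scene');s=manip.read_state();qB=np.array(s['joints'])
qA=np.array([0.97051285,0.4423182,-0.63407979,1.88334704,0.32445207,0.91978062,1.70369535])
q0=np.array([1.00048031,0.37289335,-0.66349473,1.83628128,0.26674858,1.02095822,1.7505414])
obs0=np.array([80+286/6.5-.5,150+339/6.5-.5]),np.array([80+432/6.5-.5,150+300/6.5-.5]);obsB=np.array([157.4,213.8])
def resid(x,js):
    d=np.zeros(7);tool=np.zeros(3)
    for v,j in zip(x,js):
        if j<7:d[j]=v
        else: tool[j-7]=v
    def pts(q,t):
        p,R=FK(q+d);return p+R@t
    out=[(pts(qA,tool)[2]-.0019-.123)*1000,(pts(qB,tool)[2]-.0023)*1000]
    for q,o,y in((q0,obs0[0],-.03),(q0,obs0[1],.03),(qB,obsB,0)):
        out+=list(proj(r,[pts(q,tool+[0,y,.007])])[0]-o)
    return np.r_[out]
for js in((7,),(7,8,9),*[(7,j) for j in range(7)],*[(a,b) for a in range(1,6) for b in range(a+1,6)]):
    o=least_squares(resid,[-.02]*len(js),args=(js,)); print(js,np.round(o.x,4),round(o.cost,1),np.round(o.fun,1))
E
python3 hyp2.py
```

```text
(7,) [-0.0297] 9.8 [-3.2  2.4 -0.  -1.2 -0.  -1.5 -0.  -0.1]
(7, 8, 9) [-0.0301 -0.001   0.0047] 8.2 [-2.8  2.8 -0.1 -0.1  0.  -0.5  0.1  0.8]
(7, 0) [-0.0297 -0.0001] 9.8 [-3.2  2.4  0.  -1.2 -0.  -1.5  0.  -0.1]
(7, 1) [-0.0204 -0.0217] 6.2 [-1.9  1.4 -0.8 -1.1 -0.7 -1.2 -1.1  1.3]
(7, 2) [-0.0297 -0.0008] 9.8 [-3.2  2.4  0.2 -1.2  0.1 -1.5  0.1 -0.1]
(7, 3) [-0.0272 -0.01  ] 6.4 [-2.1  2.1 -0.8 -0.2 -0.6 -0.5 -0.4  1.5]
(7, 4) [-0.0297  0.0019] 9.8 [-3.2  2.4 -0.2 -1.1 -0.2 -1.5 -0.1 -0.1]
(7, 5) [-0.0301 -0.0148] 8.3 [-2.8  2.8 -0.  -0.2  0.1 -0.5  0.4  0.7]
(7, 6) [-0.0297 -0.0356] 9.8 [-3.2  2.4 -0.2 -1.4 -0.  -1.3 -0.1 -0.1]
(1, 2) [-0.0654 -0.0139] 12.0 [ 0.6 -0.8  0.4 -0.7  0.7 -0.4 -1.2  4.5]
(1, 3) [-0.0782  0.0169] 17.7 [-0.9 -1.1 -1.9 -2.4 -1.7 -1.7 -3.5  2.5]
(1, 4) [-0.0681 -0.0266] 12.5 [ 0.4 -0.9  0.5 -1.2  0.8 -0.8 -2.1  4.1]
(1, 5) [-0.0666  0.0048] 23.4 [-0.2 -1.3 -2.6 -1.  -2.3 -0.5 -3.7  4.3]
(2, 3) [-0.0311 -0.0779] 194.7 [ 0.3 -4.9  1.5  8.7  2.3  8.   2.6 14.5]
(2, 4) [-0.1754  0.3384] 258.9 [-1.7 -6.6  0.2  9.6 -1.6  9.5 12.5 11.4]
(2, 5) [-0.0422  0.2127] 606.6 [-21.  -16.8   8.3 -11.9   6.5 -12.9  -0.5  -8.6]
(3, 4) [-0.0871 -0.0684] 195.7 [ 0.5 -5.3  2.   8.4  2.9  7.8  0.7 14.8]
(3, 5) [-0.0844  0.1377] 106.1 [-1.4 -6.3 -5.9 -1.9 -5.6 -2.  -7.6  6.2]
(4, 5) [0.0125 0.2259] 674.6 [-23.7 -18.1  -0.5 -12.4  -2.  -12.7  -7.3  -9.2]
```

A tool about 28 mm shorter than reported fits the images within about 1.5 px and leaves 2–3 mm on the contacts, with no lateral error. I'll work with tip height = reported z + 0.029 and retry the knob.

```bash
python3 - <<'E'
from h import *
K=[.471,-.268];o=ori(-.05+np.pi)
manip.line_to([.365,-.2,.115],o,v=.35)
manip.line_to([*K,.115],o,v=.35)
manip.set_gripper(.045)
manip.line_to([*K,.062],o,v=.12); st('down')
manip.set_gripper(0.0); st('closed')
r=read_camera('scene');cv2.imwrite('pics/s9.png',cv2.resize(r['image'][150:260,80:220],None,fx=5,fy=5,interpolation=cv2.INTER_CUBIC))
E
```

```text
down t 22.29 [ 0.4713 -0.2679  0.0623] F [-0.24 -0.23  0.47] M [ 0.106 -0.176 -0.01 ] op 0.0446 q7 1.67
closed t 22.88 [ 0.4711 -0.2681  0.0622] F [-1.83  1.17  3.76] M [0.04  0.094 0.013] op 0.0137 q7 1.67
```

View pics/s9.png

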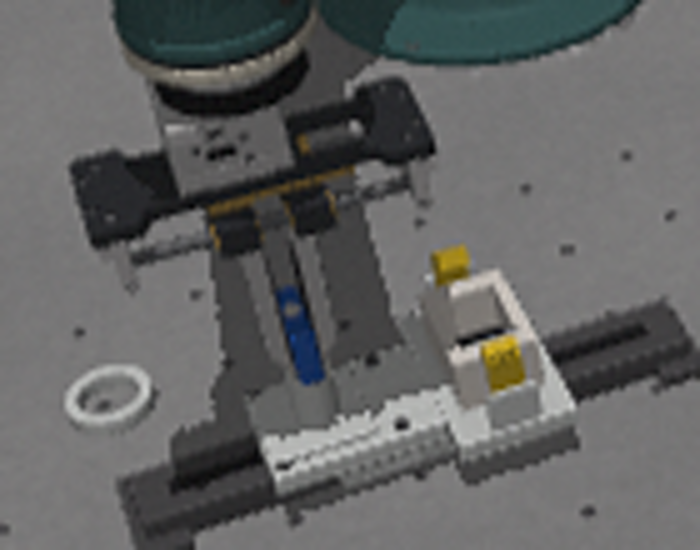

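The bar is gripped, with the opening at 13.7 mm. Turning clockwise in steps.

```bash
python3 - <<'E'
from h import *
K=[.471,-.268]
for a in(-.3,-.65,-1.0,-1.2,-1.32,-1.39,-1.44):
    manip.line_to([*K,.062],ori(a+np.pi),v=.1); s=st('%.2f'%a)
    if abs(s['wrist_torque'][2])>.6: break
E
```

```text
-0.30 t 23.32 [ 0.471  -0.2682  0.0622] F [-1.94 -1.75  6.82] M [-0.321  0.484 -0.096] op 0.0138 q7 1.45
-0.65 t 23.82 [ 0.4705 -0.2683  0.0621] F [-6.2  -1.62  9.25] M [-0.278  1.277 -0.066] op 0.0141 q7 1.14
-1.00 t 24.32 [ 0.4696 -0.2686  0.0621] F [-11.05  -2.08  13.98] M [-0.55   2.624 -0.006] op 0.0136 q7 0.83
-1.20 t 24.68 [ 0.469  -0.2689  0.0621] F [-14.72  -2.64  17.14] M [-8.160e-01  3.606e+00  3.000e-03] op 0.0137 q7 0.66
-1.32 t 24.94 [ 0.4686 -0.269   0.062 ] F [-18.15  -3.58  20.13] M [-0.786  4.17   0.017] op 0.0141 q7 0.55
-1.39 t 25.19 [ 0.4684 -0.269   0.062 ] F [-19.79  -3.3   20.22] M [-0.855  4.575  0.04 ] op 0.0138 q7 0.49
-1.44 t 25.44 [ 0.4682 -0.2691  0.062 ] F [-20.19  -3.83  21.95] M [-0.856  4.761  0.127] op 0.0138 q7 0.44
```

```bash
python3 - <<'E'
from h import *
for x,a in((.466,-1.46),(.4645,-1.50),(.4645,-1.54)):
    manip.line_to([x,-.268,.061],ori(a+np.pi),v=.1); s=st('%.2f'%a)
    if abs(s['wrist_torque'][2])>.5: break
R=s['ee_rot'];print('yaw',np.arctan2(R[0,1],-R[1,1])-np.pi)
r=read_camera('scene');cv2.imwrite('pics/s10.png',cv2.resize(r['image'][150:260,80:220],None,fx=5,fy=5,interpolation=cv2.INTER_CUBIC))
E
```

```text
-1.46 t 25.69 [ 0.468  -0.2689  0.0621] F [ 5.56 -3.91 10.41] M [-1.076 -1.417  0.433] op 0.0143 q7 0.43
-1.50 t 25.94 [ 0.4679 -0.2687  0.0622] F [14.47 -4.82  2.76] M [-1.002 -3.324  0.492] op 0.0144 q7 0.39
-1.54 t 26.19 [ 0.4678 -0.2685  0.0622] F [13.36 -2.67  3.9 ] M [-0.728 -3.249  0.537] op 0.0149 q7 0.36
yaw -1.5341955841921342
```

View pics/s10.png

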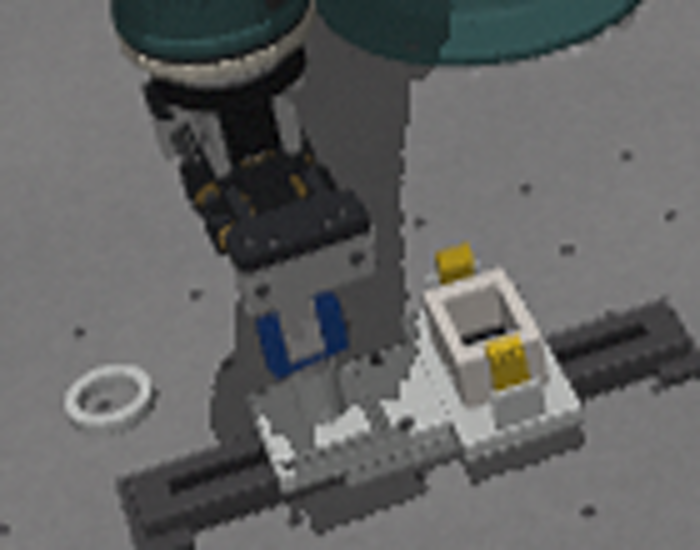

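```bash
python3 - <<'E'
from h import *
manip.set_gripper(.05); s=st()
p=s['tool_pos'];manip.line_to([.467,-.268,.125],v=.25)
manip.move_ptp([.489,.255,.13],ori(-.08+np.pi)); s=st(); print(s['joints'])
T=read_camera('top');S=read_camera('scene')
cv2.imwrite('pics/t11.png',T['image']);cv2.imwrite('pics/s11.png',S['image'])
mt=comp(blue(T),(361,221));ms=comp(blue(S),(139,217))
print(mt.sum(),ms.sum())
for o in([(T,mt)],[(S,ms)],[(T,mt),(S,ms)]):
    print('knob',fit(o,BAR,(.467,-.268,-1.4),.104))
cv2.imwrite('pics/s11z.png',cv2.resize(S['image'][150:260,80:220],None,fx=5,fy=5,interpolation=cv2.INTER_CUBIC))
cv2.imwrite('pics/t11z.png',cv2.resize(T['image'][190:260,280:390],None,fx=7,fy=7,interpolation=cv2.INTER_CUBIC))
E
```

```text
t 26.96 [ 0.4644 -0.268   0.061 ] F [ 0.43  0.43 -0.12] M [-0.063 -0.054  0.023] op 0.0501 q7 0.36
 t 29.26 [0.4896 0.2538 0.1298] F [ 0.22 -0.07 -0.3 ] M [ 0.078 -0.165  0.042] op 0.0500 q7 0.53
[ 0.2298306   0.52543639 -0.99684837  1.8216258   0.50066593  1.07236748
  0.53321861]
36.0 209.0
knob (array([ 0.46491065, -0.26515979, -1.22979172]), np.float64(76.25882352941177), [np.float64(36.0)])
knob (array([ 0.47367494, -0.26652546, -1.22998766]), np.float64(53.549019607843135), [np.float64(209.0)])
knob (array([ 0.4705144 , -0.26635655, -1.43135224]), np.float64(148.04313725490198), [np.float64(36.0), np.float64(209.0)])
```

View pics/s11z.png

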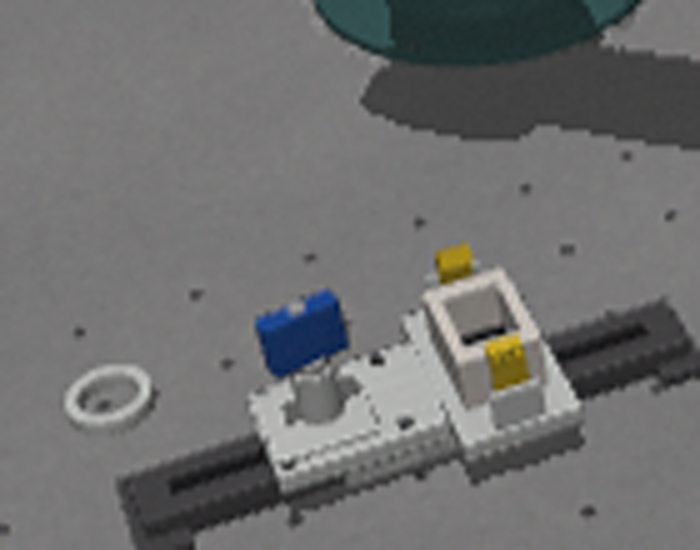

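View pics/t11z.png

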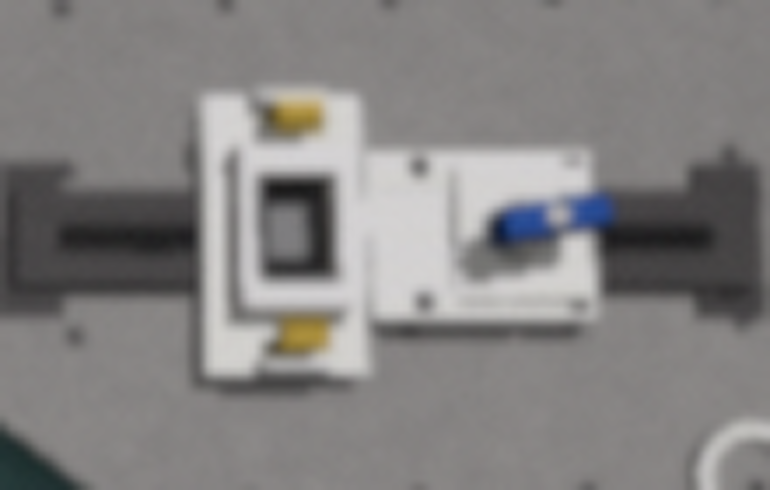

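View pics/s11.png

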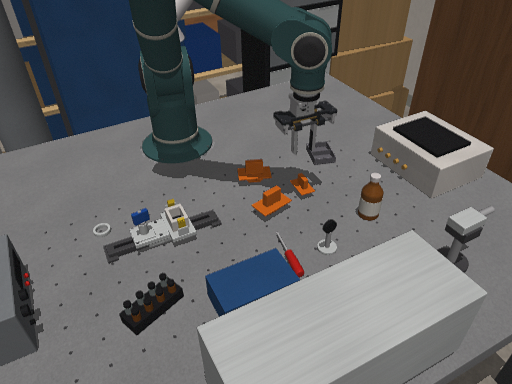

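```bash
python3 - <<'E'
from h import *
T=read_camera('top');S=read_camera('scene')
print(back(T,(322.1,222.1),.072),back(S,(175.8,213.3),.072))
for r in(T,S):
    k,l,stt,c=cv2.connectedComponentsWithStats(yellow(r).astype(np.uint8))
    print([(np.round(c[i],1),back(r,c[i],.088)) for i in range(1,k) if stt[i,4]>15])
# housing dark mouth contour in top
g=cv2.cvtColor(T['image'],cv2.COLOR_BGR2GRAY); sub=cv2.resize(g[205:240,305:340],None,fx=8,fy=8,interpolation=cv2.INTER_CUBIC)
m=(sub<140).astype(np.uint8);k,l,stt,c=cv2.connectedComponentsWithStats(m)
for i in range(1,k):
    if stt[i,4]>2000:
        x,y,w,h=stt[i,:4];a=back(T,(305+x/8-.5+.06,205+y/8-.5),.072);b=back(T,(305+(x+w)/8-.5,205+(y+h)/8-.5),.072);print(stt[i],a,b,(a+b)/2)
HB=[box(.07,.05,-.036,0)];M=[box(.046,.034,0,0)]
for x,y in((.469,-.168),(.469,-.165)):
    pass
pl=[(HB,.469,-.167,.072,-.02,(0,255,0)),(M,.469,-.167,.072,-.02,(0,0,255)),(BAR,.4672,-.2675,.104,-1.42,(0,255,0))]
overlay(T,pl,'pics/o1.png',(290,195,390,250),7.5);overlay(S,pl,'pics/o2.png',(110,185,210,250),7.5)
cv2.imwrite('pics/o12.png',cv2.resize(np.vstack([cv2.imread('pics/o1.png'),cv2.imread('pics/o2.png')]),None,fx=.66,fy=.66))
print(S['eye'])
E
```

```text
[ 0.47000895 -0.16381014  0.072     ] [ 0.4750649  -0.16701001  0.072     ]
[(array([322.7, 237.4]), array([ 0.42330862, -0.16041257,  0.088     ]))]
[(array([170.3, 202.3]), array([ 0.43912159, -0.16884724,  0.088     ])), (array([181., 222.]), array([ 0.53471531, -0.17110617,  0.088     ]))]
[   0    0   33  280 8655] [ 0.52456136 -0.11388394  0.072     ] [ 0.41918368 -0.12100055  0.072     ] [ 0.47187252 -0.11744225  0.072     ]
[ 222    0   58   43 2306] [ 0.52237165 -0.19740307  0.072     ] [ 0.50549845 -0.21802817  0.072     ] [ 0.51393505 -0.20771562  0.072     ]
[  59   60  129  220 4825] [ 0.50122263 -0.13495212  0.072     ] [ 0.41772793 -0.17851113  0.072     ] [ 0.45947528 -0.15673163  0.072     ]
[   94    79    92   122 10564] [ 0.49370421 -0.14771122  0.072     ] [ 0.44707258 -0.17942244  0.072     ] [ 0.4703884  -0.16356683  0.072     ]
[ 1.39342725 -0.38446326  0.88153696]
```

View pics/o12.png

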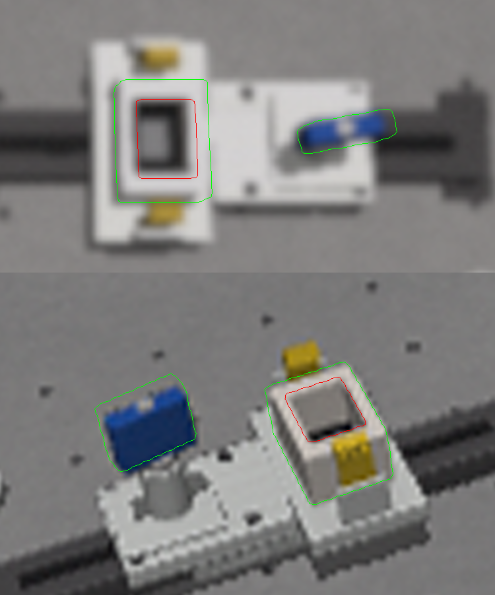

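The knob's bar now lies along the rail at about 1.4 rad, and the carriage is in place with the mouth at about (0.470, -0.166). Now grasping the cover.

```bash
python3 - <<'E'
from h import *
C=[.4898,.2618];o=ori(-.085+np.pi)
manip.line_to([*C,.06],o,v=.2)
manip.line_to([*C,.008],o,v=.12); s=st()
manip.line_to([*C,-.001],o,v=.05); s=st('at')
manip.set_gripper(0.); s=st('closed')
r=read_camera('scene');cv2.imwrite('pics/s12.png',cv2.resize(r['image'][120:220,250:350],None,fx=6,fy=6,interpolation=cv2.INTER_CUBIC))
E
```

```text
t 30.54 [0.49   0.2622 0.0086] F [ 0.21 -0.2   0.53] M [ 0.104 -0.141 -0.012] op 0.0501 q7 0.39
at t 30.88 [ 0.4897  0.2617 -0.0011] F [-0.4   0.44 -0.07] M [ 0.044 -0.159 -0.006] op 0.0500 q7 0.38
closed t 31.50 [ 0.4898  0.2618 -0.001 ] F [-0.62  0.09 -0.7 ] M [-0.004 -0.123 -0.051] op 0.0156 q7 0.38
```

View pics/s12.png

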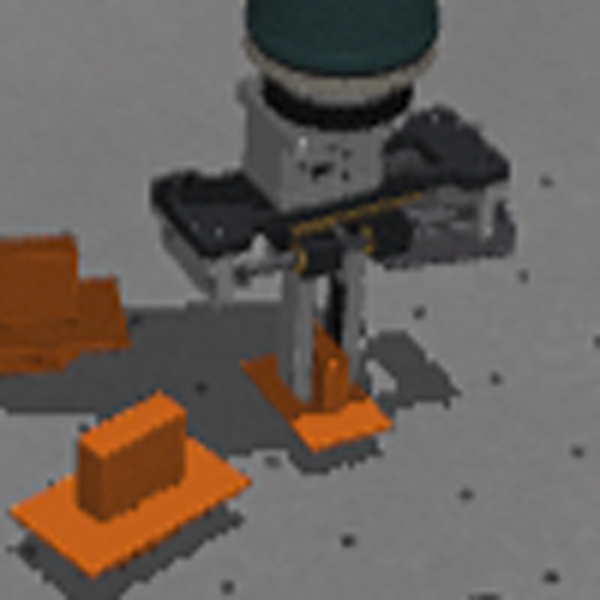

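```bash
python3 - <<'E'
from h import *
o=ori(-.02+np.pi)
manip.line_to([.4898,.2618,.11],v=.3)
manip.line_to([.4694,-.166,.135],o,v=.3)
manip.line_to([.4694,-.166,.098],o,v=.15); s=st()
S=read_camera('scene');T=read_camera('top')
p=s['tool_pos'];COL=(0,255,0)
HB=[box(.07,.05,-.036,0)];M=[box(.046,.034,0,0)]
pl=[(COVER[:2],.4694+.0007,-.166,p[2]+.001,-.02,COL),(M,.4704,-.166,.072,-.02,(0,0,255))]
overlay(S,pl,'pics/s13.png',(120,150,220,250),5.8)
overlay(S,[],'pics/s13b.png',(120,150,220,250),5.8)
overlay(T,pl,'pics/t13.png',(285,180,365,250),7.5)
E
```

```text
t 34.05 [ 0.4695 -0.1651  0.0981] F [ 0.38 -0.09  0.04] M [ 0.054 -0.172  0.006] op 0.0162 q7 1.40
```

View pics/s13.png

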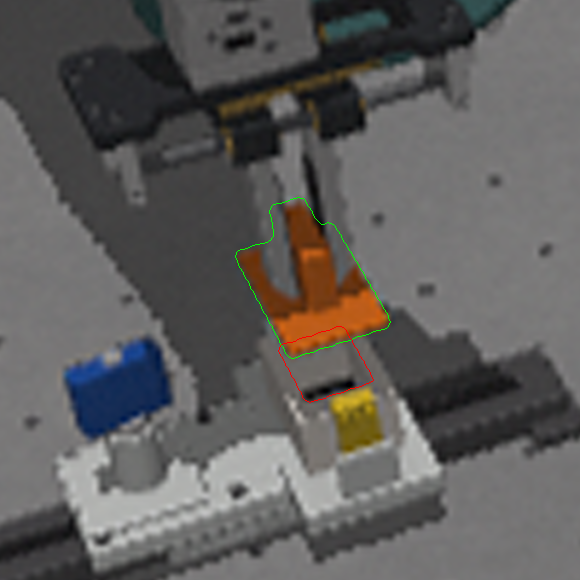

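View pics/t13.png

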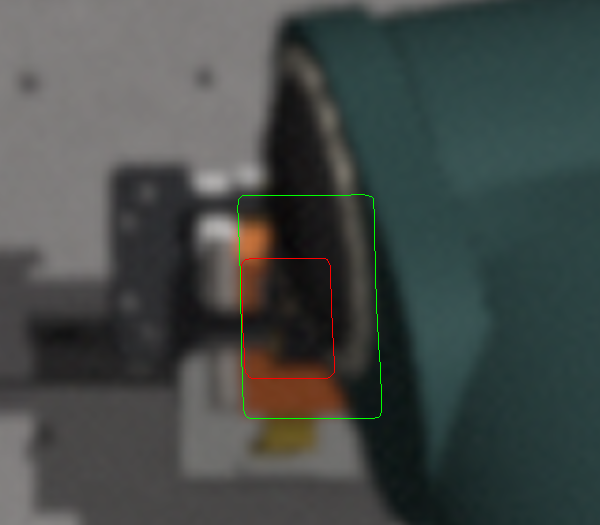

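```bash
python3 - <<'E'
from h import *
x,y=.4694,-.1660
for z in(.076,.071,.068,.065,.063):
    manip.line_to([x,y,z],v=.06); s=st()
    if abs(s['force']).max()>9: break
S=read_camera('scene');overlay(S,[],'pics/s14.png',(120,150,220,250),5.8)
E
```

```text
t 34.67 [ 0.4693 -0.1658  0.0758] F [-0.29 -1.09 -0.98] M [ 0.098 -0.144  0.031] op 0.0160 q7 1.37
 t 34.92 [ 0.4693 -0.166   0.0708] F [-1.21 -0.69 -1.56] M [ 0.04  -0.149 -0.005] op 0.0159 q7 1.36
 t 35.17 [ 0.4693 -0.166   0.0679] F [-0.25 -0.29 -1.34] M [ 0.018 -0.199  0.038] op 0.0158 q7 1.36
 t 35.42 [ 0.4694 -0.166   0.0649] F [ 1.36  0.12 -1.01] M [ 0.009 -0.179 -0.025] op 0.0155 q7 1.36
 t 35.67 [ 0.4697 -0.166   0.0631] F [ 1.8  -0.2  -0.38] M [ 0.039 -0.651 -0.001] op 0.0159 q7 1.35
```

View pics/s14.png

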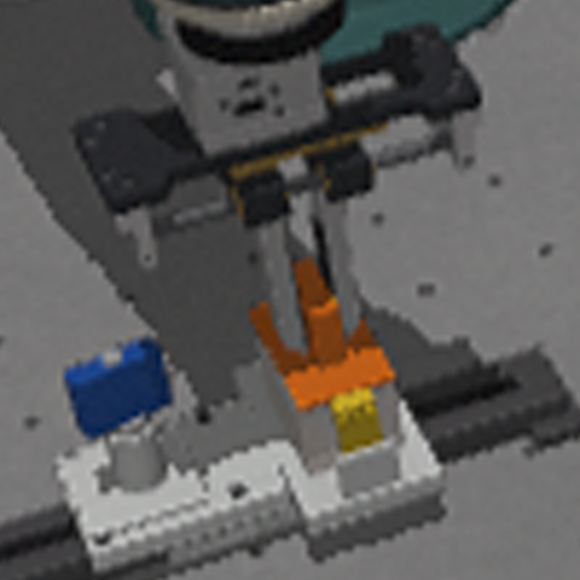

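The plug is entering the mouth cleanly. A slight +x push from the -x latch suggests shifting +1 mm. Pressing on.

```bash
python3 - <<'E'
from h import *
x,y=.4704,-.1660
for z in(.061,.059,.057,.055,.0535):
    manip.line_to([x,y,z],v=.04); s=st('%.4f'%z)
    if s['force'][2]>25 or abs(s['force'][:2]).max()>14: break
    x+=np.clip(s['force'][0]/8000,-.0007,.0007);y+=np.clip(s['force'][1]/8000,-.0007,.0007)
E
```

```text
0.0610 t 35.97 [ 0.4704 -0.1661  0.061 ] F [ 0.46 -1.09  3.5 ] M [-0.054 -0.034 -0.058] op 0.0155 q7 1.35
0.0590 t 36.22 [ 0.4704 -0.1662  0.059 ] F [-0.65  0.13  3.65] M [-0.064 -0.095 -0.019] op 0.0156 q7 1.35
0.0570 t 36.47 [ 0.4701 -0.1661  0.0568] F [-0.27  0.28 -1.1 ] M [-0.122 -0.154 -0.043] op 0.0159 q7 1.34
0.0550 t 36.72 [ 0.4692 -0.1659  0.0541] F [  0.36  -1.15 -16.34] M [-0.044 -0.475 -0.035] op 0.0157 q7 1.34
0.0535 t 36.97 [ 0.4701 -0.1661  0.0532] F [  0.49  -0.06 -10.8 ] M [ 0.071 -0.157  0.038] op 0.0159 q7 1.34
```

```bash
python3 - <<'E'
from h import *
x,y=.4701,-.1661
for z in(.0522,.051,.0503,.0497,.0492,.0487,.0482,.0477,.0472):
    manip.line_to([x,y,z],v=.03); s=st('%.4f'%z)
    if s['force'][2]>8.5: break
S=read_camera('scene');overlay(S,[],'pics/s15.png',(120,150,220,250),5.8)
overlay(S,[(COVER,.4704,-.166,.052,-.02,(0,255,0))],'pics/s15b.png',(120,150,220,250),5.8)
E
```

```text
0.0522 t 37.22 [ 0.4706 -0.1662  0.0525] F [ 0.49  0.93 -0.94] M [ 0.057 -0.19   0.018] op 0.0161 q7 1.34
0.0510 t 37.47 [ 0.4702 -0.1661  0.0511] F [-0.2   0.58 -0.39] M [ 0.042 -0.177 -0.004] op 0.0158 q7 1.34
0.0503 t 37.72 [ 0.4703 -0.1662  0.0509] F [-5.720e+00 -1.000e-02  1.504e+01] M [0.194 1.153 0.035] op 0.0160 q7 1.33
```

View pics/s15.png

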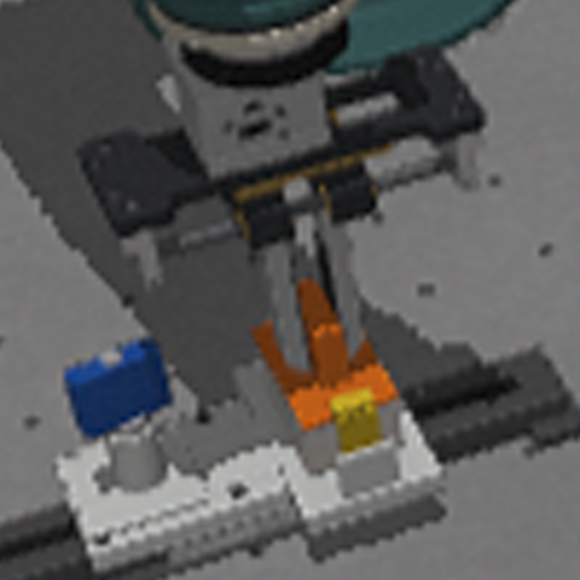

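View pics/s15b.png

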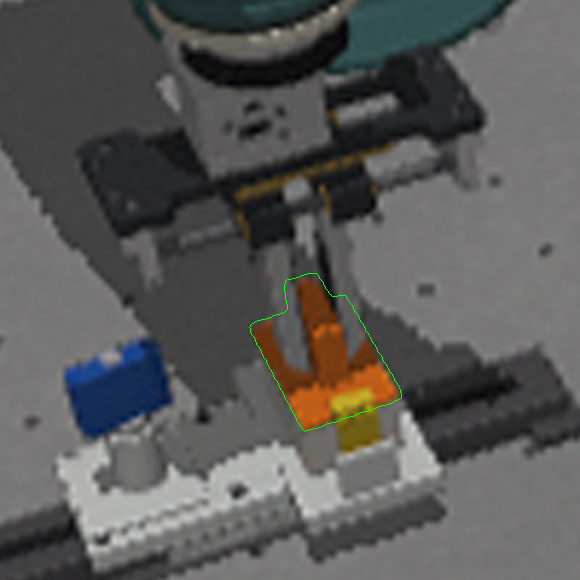

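Firm stop at a reported z of 0.051, exactly where the seat was predicted, and the yellow latch nose is over the plate. Checking that the press is steady before handing in.

```bash
python3 - <<'E'
from h import *
manip.wait(.4);st('a')
manip.line_to([.4699,-.1661,.0504],v=.03);st('b')
for i in range(3): manip.wait(.3);s=st('c')
S=read_camera('scene');T=read_camera('top')
m=comp(orange(S),(177,215));print(m.sum())
for z in(.050,.052,.054,.056): print(z,np.abs(render(S,COVER,.4704,-.166,z,-.02)*1-m).sum())
print('yellow now',[np.round(v,1) for v in cv2.connectedComponentsWithStats(yellow(S).astype(np.uint8))[3][1:]])
E
```

```text
a t 38.17 [ 0.4703 -0.1662  0.0509] F [-5.17  0.1  14.81] M [ 0.183  1.121 -0.012] op 0.0155 q7 1.33
b t 38.42 [ 0.4702 -0.1662  0.0509] F [-2.63 -0.39  9.06] M [0.1   0.462 0.024] op 0.0158 q7 1.33
c t 38.72 [ 0.4703 -0.1662  0.0509] F [-2.61 -0.2   9.99] M [0.107 0.519 0.004] op 0.0158 q7 1.34
c t 39.02 [ 0.4703 -0.1662  0.0509] F [-2.63 -0.12  9.07] M [ 0.16   0.513 -0.016] op 0.0160 q7 1.33
c t 39.32 [ 0.4703 -0.1662  0.0509] F [-2.67  0.17  9.92] M [0.099 0.49  0.005] op 0.0159 q7 1.33
270.0
0.05 144.31372549019608
0.052 146.53333333333333
0.054 155.65882352941173
0.056 170.35686274509806
yellow now [array([180.9, 221.9])]
```

```bash
python3 - <<'E'
from h import *
manip.sign_off(); st()
E
```

```text
the job is handed in; nothing more can be done
the job is handed in; nothing more can be done
```

I turned the clamp knob to its hard stop, snapped the smallest orange cover into the housing, and handed in while still gripping it and pressing down. The interface gives no verdict.

**Last checks before hand-in (about 39 s):**
- **Knob:** the wrist torque rose to about 0.5 N m at the stop. The top picture then put it at about 1.4 rad.
- **Cover:** the force built up to about 3.7 N, less than the 10 N I was told to expect. Next the tool was pulled down with 16 N. After that came a firm stop at reported z = 0.051, where I expected the seated position.
- **Press:** a steady 9 to 10 N down, with the grip at 15.8 mm and about 2.6 N sideways.
- **Latches:** the front (+x) latch stands where it stood before, over the plate. The rear (-x) latch was hidden by the gripper, so I inferred it had sprung back from the sudden drop and the seated height.
- **Carriage:** it looked unmoved in the pictures after the knob was turned.
- **Other things on the table:** I saw none moved; I did not measure them.

**What disagreed or failed:**
- **Fingertips:** they are about 28 mm higher than the reported tool position (27 mm when touching the table, 33 mm on the bar top). Because of this the first pinch at the knob closed on nothing.
- **Push on the knob:** while finding this out, the closed fingers pushed on the knob's top with about 31 N. I corrected the heights after that.
- **Knob axis:** turning it gave sideways forces of up to about 20 N, because the axis lay about 4 mm from where the cameras put it.

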